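Seat a crimping applicator and throw its two-stage clamp lever to locked

TASK

The crimping applicator has been left part-way out of its setting stand. With the fingertips, push it fully home against the rear stop, then push the red-paddled clamp lever round, past its first catch (yellow mark), until it rests at its second stop, the locked position (green mark). Only push: pinch or pick up nothing, and leave the tools and parts lying about where they are.

Things in the scene. Friction and masses are not known exactly. Their poses are not given: they have to be found in the camera images.
- stand: Applicator setting stand, fixed to the bench: cream casting 260 (x) by 250 (y) by 26 mm high, steel slideway on top. Origin: centre of its underside, on the bench; +x along the slideway to the rear stop (away from the robot, give or take the yaw), +y to its left, z up. The oiler and hex key lie on its left border.
- applicator (a joint): How far the applicator stands out from its rear stop, in m: 0 = fully home, growing towards the operator (the stand's -x), at most 0.065. It starts 0.025 to 0.055 out. Guide ledges hold it down and straight: it slides only along the stand's x, stays where it is left, and takes about 4 to 6 N to slide slowly.
- applicator_front (a point): Centre of the dark cover plate (red name plate on it) on the front of the applicator's head, the face to push on: flat, upright, looking along the stand's -x, 52 mm wide (y), 44 mm high, from 110 to 154 mm above the bench, centre at 132 mm. Axes as the stand's; moves with the applicator. Below it the front is an open throat with the anvil.
- ram_head (a point): Top centre of the applicator's round steel ram head, 176 mm above the bench and 30 mm behind the cover plate's face: the applicator's highest point. The dials under it, 52 mm across, begin 4 mm behind that face. Brown head 60 mm wide; steel base plate 76 by 120 mm, its top 56 mm above the bench. A black strip guide sticks out 73 mm to the left, 68 to 84 mm above the bench.
- clamp_lever (a joint): Angle of the clamp lever in rad: 0 = open (white mark), 0.66 = first catch (yellow mark; half clamped; it rests anywhere from 0.55 to 0.77), 1.25 = second stop, locked (green mark, hard stop). Growing = clockwise seen from above. Starts at 0 to 0.08. A spring plunger rides over two humps, peaking at 0.33 and 0.99: each takes about 6 N at the paddle; short of its peak the lever springs back.
- lever_paddle (a point): Centre of the red upright paddle on the lever's end: 26 mm along the lever, 14 mm thick, 44 to 94 mm above the bench; centre at 69 mm and 112 mm from the pivot axis. Site +x outwards along the lever, z up; flat faces look along +y and -y. Push on the +y face (7 mm from the centre): closing moves it along its -y. The arm, 14 mm wide, lies 36 to 45 mm above the bench.
- lever_pivot (a point): Point on the lever's upright pivot axis, 69 mm above the bench, at (-18, -92) mm in the stand's frame. A steel toe and bolt on the pivot reach 80 mm above the bench. At open the lever points 75 degrees clockwise of the stand's +x (nearly its -y), locked 147 degrees clockwise.
- oiler: Loose. Small white oil bottle with a red collar, 38 mm across, 108 mm tall with its spout, standing on the left front border of the stand. Origin at the centre of its underside. Leave it.
- hex_key: Loose. Dark L-shaped hex key, 70 by 22 mm, 6 mm thick, lying on the left rear border of the stand. Leave it.
- bench_brush: Loose. Flat bench brush with wooden handle and black bristles, 200 mm long, 70 mm wide, 22 mm high, lying on the bench. Leave it.
- screwdriver: Loose. Screwdriver with orange handle, 190 mm long, lying on the bench. Leave it.
- caliper: Loose. Steel caliper with black display, 200 mm long, lying on the bench. Leave it.
- terminal_tray: Loose. Blue tray of brass terminals, 130 by 100 by 45 mm, on the bench. Leave it.

How it is judged:
By the outcome, as a careful person would: the job done as asked, in the order asked, and still so for the second after the job is handed in, with the robot touching nothing.
It also fails if it takes over 51 s, if anything falls off the work surface, if the arm or the gripper's body presses on something with over 40 N, if the wrist force passes 120 N, or if a joint passes its speed limit or range.

ROBOT

A 7-joint arm with a two-finger parallel gripper is mounted at the origin on the work surface. World frame = base frame: x ahead of the robot, y to its left, z up, the work surface at z = 0. Lengths are in m, angles in rad, forces in N, time in s.
With the tool pointing down it reaches from about 0.425 to 0.95 m from the base axis. Payload 4.7 kg.
Tool frame: the origin (TCP) lies between the finger pads; the fingertips stand 14 mm ahead of it and the grasp point (between the pads) lies 5 mm behind it; z points along the fingers, y is the line along which they close (so a half turn about z gives the same grasp; the last joint's range is limited). The gripper opens to 85 mm and grips with 20 to 120 N. Pads are 22 mm wide; open, the fingers measure 114 mm over their backs; the gripper's body (76 mm by 85 mm) begins 54 mm behind the grasp point. The pads swing forward as they close: fully open they stand 13 mm farther back than shut.
Start: joints at [-1.204, 0.469, -0.049, 1.532, 0.024, 1.141, -0.082], TCP at [0.26, 0.623, 0.245] pointing down, gripper open.
Joint ranges: [-2.59, 2.59], [-0.33, 1.99], [-1.39, 1.29], [0.1, 2.45], [-1.04, 4.18], [0.21, 1.99], [-2.66, 2.66]. Speed limits (rad/s): [2.57, 2.57, 3.14, 3.14, 3.14, 3.14, 3.14].

INTERFACE

Orientations are given as a 3x3 rotation matrix whose columns are the frame's x, y, z axes.
In Python, from workcell import * gives the robot as it stands.
- The arm moves only by the shell command python3 -m jog 'ROWS' [FORCE]. ROWS is JSON, a list of rows, each an object of numbers: "x", "y", "z": the shift along the tool's x, y, z in m; "yaw": the turn about the tool's z in degrees; "hand": the closure, from 0 (fully open) to 1 (shut). A call has 1 to 20 rows; each row shifts and turns the commanded pose from where the row before left it, along the tool's axes as they then stand; what a row does not reach is not made up. A row lasts 1/10 s, in which the tool goes at most 50 mm and 8.59 degrees, less where a joint would pass 70% of its speed; a pose out of reach is approached as far as the arm can. A call is refused whole if a number of a shift passes 0.05 or a number of a turn 8.59, either way. A call with a gripper value outside its range is refused whole. The fingers move at their own pace and stop on an object; FORCE is the grip in N (left out, the last holds). Time passes only in rows, so rows that do not move let the fingers close. It gives the time, the measured TCP pose, the force, the opening and the grip force at its end, in the units of the state.
- get_obs(): the state, without advancing time (a new reading comes with each control period).
- snapshot(name): name is "scene" or "top" or "wrist"; returns a dict with "img" (384x512x3 uint8, blue, green, red), "fx", "fy", "cx", "cy" (pixels), "D" ([k1, k2, p1, p2, k3] as OpenCV has them; the pictures are not rectified), "xyz" and "rotation" of the camera in the world; the wrist camera has in their place "T_tool_cam" (4x4, takes a point from camera to tool coordinates, whose origin is the TCP and whose axes are the flange's). Camera axes: x right, y up, looking along -z (the intrinsics and any distortion apply to the point x, -y, -z); pixel columns grow to the right and rows downward; lengths in m; the calibration is good to about 2 mm. A picture is of the moment at which its call begins: read the wrist's pose just before it. There is no depth.
- finish_job(): hands the job in; it is judged then, once.
The state is a dict: "clock": time; "joints": joint angles; "joint_vel": joint speeds; "joint_efforts": joint torques, N m; "tool_pos": TCP position; "tool_rot": TCP orientation; "ft_force": force on the tool from outside, world axes, zero at the start; "wrist_torque": the same for the moment, N m; "finger_gap": finger opening in m; "grip_force": force on a finger pad.
Only numpy, scipy, OpenCV 4.12 (cv2) and the standard library are available. Lean on these libraries where they do the work, as an engineer would, in place of code of your own. Each camera call takes 0.05 s, during which the arm holds its last target. There are 200 camera calls.

## Working session

There is one attempt and no reset: what is moved stays moved. The work goes in short steps, Python scripts to look and compute and a shell command to move; the robot and the scene stay as the last step left them, time stands still between calls to the robot, and variables do not carry over. Pictures are saved under pics/ and viewed, at most 10 in all, crops included, and the job is handed in when it is done.

```bash
mkdir -p pics
cat > h.py <<'E'
from workcell import *
import numpy as np, cv2
def snap(n,f):
    o=get_obs(); s=snapshot(n); cv2.imwrite('pics/'+f,s['img']); 
    if 'xyz' not in s:
        T=np.eye(4);T[:3,:3]=np.array(o['tool_rot']);T[:3,3]=o['tool_pos'];W=T@np.array(s['T_tool_cam'])
        s['xyz']=W[:3,3];s['rotation']=W[:3,:3]
    s={k:(np.array(v)) for k,v in s.items()}
    np.savez('pics/'+f[:-4]+'.npz',**{k:s[k] for k in ['fx','fy','cx','cy','D','xyz','rotation']}); return s
def load(f): return np.load('pics/'+f+'.npz')
def K(s): return np.array([[s['fx'],0,s['cx']],[0,s['fy'],s['cy']],[0,0,1.]],float)
def ray(s,p,z):
    u=cv2.undistortPoints(np.array([[p]],float),K(s),s['D'].astype(float))[0,0]
    d=s['rotation'].reshape(3,3)@np.array([u[0],-u[1],-1]); c=s['xyz']
    return c+d*(z-c[2])/d[2]
def proj(s,P):
    q=(np.atleast_2d(P)-s['xyz'])@s['rotation'].reshape(3,3)*[1,-1,-1]
    return cv2.projectPoints(q,np.zeros(3),np.zeros(3),K(s),s['D'].astype(float))[0][:,0]
E
python3 - <<'E'
from h import *
for n in ['scene','top']:
    s=snap(n,n+'1.png'); print(n,s['xyz'],s['rotation'].round(2).tolist(),s['fx'])
o=get_obs();print(o['clock'],o['tool_pos'],np.array(o['tool_rot']).round(3).tolist(),o['finger_gap'])
E
```

```text
scene [1.04591323 0.16879308 0.95590586] [[-0.3, -0.79, 0.54], [0.96, -0.25, 0.17], [0.0, 0.56, 0.83]] 351.3040506154543
top [ 0.4322145  -0.01078382  1.38000117] [[-0.03, 1.0, -0.1], [-1.0, -0.03, -0.02], [-0.02, 0.09, 1.0]] 346.86585976522497
0.1 [0.26002423 0.62236188 0.24437147] [[-0.923, 0.386, -0.001], [0.386, 0.923, -0.002], [-0.0, -0.002, -1.0]] 0.08534779195514429
```

View pics/scene1.png

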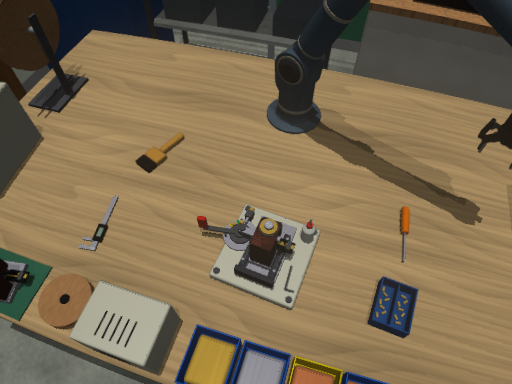

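View pics/top1.png

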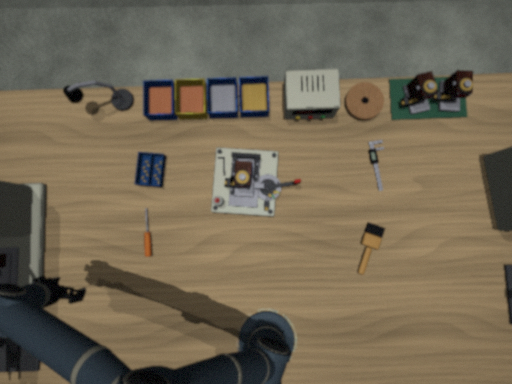

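The top view shows the stand at about px (211-278, 148-216), with the lever pointing right and its paddle near (297,182). I'll enlarge both views.

Run:
```python
from h import *
a=cv2.imread('pics/top1.png')[140:225,205:305];b=cv2.imread('pics/scene1.png')[195:310,190:330]
a=cv2.resize(a,None,fx=4,fy=4,interpolation=2);b=cv2.resize(b,None,fx=2.8,fy=2.8,interpolation=2)
c=np.zeros((340,800,3),np.uint8);c[:340,:400]=a;c[:322,400:792]=b[:322,:392];cv2.imwrite('pics/c1.png',c)
```

```text
(no output)
```

View pics/c1.png

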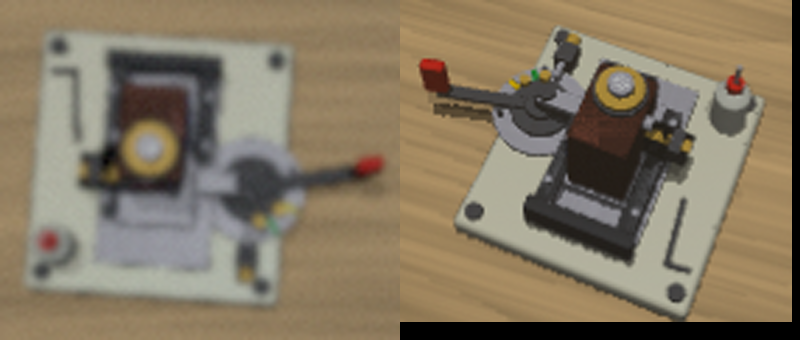

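The crops show the stand's corners at crop px (48,32), (293,45), (277,306) and (26,290). The ram head is at (151,148) and the paddle at (371,165).

```bash
cat >> h.py <<'E'
def st(cx,cy,yaw):
    c,s=np.cos(yaw),np.sin(yaw); R=np.array([[c,-s,0],[s,c,0],[0,0,1]]); return R,np.array([cx,cy,0])
E
python3 - <<'E'
from h import *
from scipy.optimize import least_squares
t=load('top1');q=load('scene1')
f=lambda p:np.array(p)/4+[205,140]; g=lambda p:(np.array(p)-[400,0])/2.8+[190,195]
cor=[(.13,.125,.026),(.13,-.125,.026),(-.13,-.125,.026),(-.13,.125,.026)]
pt=[f(p) for p in [(48,32),(293,45),(277,306),(26,290)]]
# scene: rear-left (684,318), rear-right(456,228), front-right (556,27), front-left (763,100)
pq=[g(p) for p in [(684,316),(456,226),(556,27),(763,100)]]
def pts(x):
    R,o=st(*x[:3]); return R,o
def res(x):
    R,o=st(*x[:3]); L=lambda P:(np.atleast_2d(P)@R.T)+o
    ex=[L(cor)]
    r=[proj(t,ex[0])-pt,proj(q,ex[0])-pq]
    h=[x[3],0,.176]; a=-np.radians(75)-x[4]; pad=[-.018+.112*np.cos(a),-.092+.112*np.sin(a),.094]
    r+=[proj(t,L(h))-f((151,148)),proj(q,L(h))-g((622,80)),proj(t,L(pad))-f((371,163)),proj(q,L(pad))-g((434,66))]
    return np.vstack(r).ravel()
s=least_squares(res,[.6,0,0,0,0]);print(s.x,np.round(s.fun.reshape(-1,2),1).tolist())
R,o=st(*s.x[:3]); print('front',R@[s.x[3]-.03,0,.132]+o,'pivot',R@[-.018,-.092,.069]+o)
E
```

```text
[ 0.61217447  0.06675912 -0.0916831  -0.00611322  0.04943983] [[-1.8, -1.2], [-0.3, -0.8], [-0.2, -0.5], [-1.3, -0.5], [0.8, 0.5], [-2.2, -1.2], [-0.9, -1.8], [1.0, -1.5], [-1.2, 0.2], [-0.5, 0.0], [-0.6, -0.3], [-1.3, -0.8]]
front [0.57621293 0.07006546 0.132     ] pivot [ 0.58582704 -0.0232065   0.069     ]
```

```bash
R='x'; python3 -m jog '[{"x":-0.0227,"y":-0.0218,"z":-0.003,"hand":1},{"x":-0.0227,"y":-0.0218,"z":-0.003,"hand":1},{"x":-0.0227,"y":-0.0218,"z":-0.003,"hand":1},{"x":-0.0227,"y":-0.0218,"z":-0.003,"hand":1},{"x":-0.0227,"y":-0.0218,"z":-0.003,"hand":1},{"x":-0.0227,"y":-0.0218,"z":-0.003,"hand":1},{"x":-0.0227,"y":-0.0218,"z":-0.003,"hand":1},{"x":-0.0227,"y":-0.0218,"z":-0.003,"hand":1},{"x":-0.0227,"y":-0.0218,"z":-0.003,"hand":1},{"x":-0.0227,"y":-0.0218,"z":-0.003,"hand":1},{"x":-0.0227,"y":-0.0218,"z":-0.003,"hand":1},{"x":-0.0227,"y":-0.0218,"z":-0.003,"hand":1},{"x":-0.0227,"y":-0.0218,"z":-0.003,"hand":1},{"x":-0.0227,"y":-0.0218,"z":-0.003,"hand":1},{"x":-0.0227,"y":-0.0218,"z":-0.003,"hand":1},{"x":-0.0227,"y":-0.0218,"z":-0.003,"hand":1},{"x":-0.0227,"y":-0.0218,"z":-0.003,"hand":1},{"x":-0.0227,"y":-0.0218,"z":-0.003,"hand":1},{"x":-0.0227,"y":-0.0218,"z":-0.003,"hand":1},{"x":-0.0227,"y":-0.0218,"z":-0.003,"hand":1}]' 20
python3 -m jog '[{"yaw":-6,"hand":1},{"yaw":-6,"hand":1},{"yaw":-5.5,"hand":1},{"hand":1},{"hand":1}]'
python3 - <<'E'
from h import *
s=snap('wrist','w1.png');o=get_obs();print(o['clock'],o['tool_pos'],np.array(o['tool_rot']).round(3).tolist(),o['joints'],s['xyz'])
E
```

```text
0.15 [0.26006603 0.62244371 0.24448797] [[-0.923, 0.386, -0.001], [0.386, 0.923, -0.001], [-0.0, -0.001, -1.0]] [-1.20389517  0.46929192 -0.04861052  1.53339699  0.02412649  1.14098746
 -0.08232995] [0.18675114 0.65199074 0.37306632]invalid input at $[0]: expected keys x, y, z, yaw, hand
invalid input at $[0]: expected keys x, y, z, yaw, hand
```

View pics/w1.png

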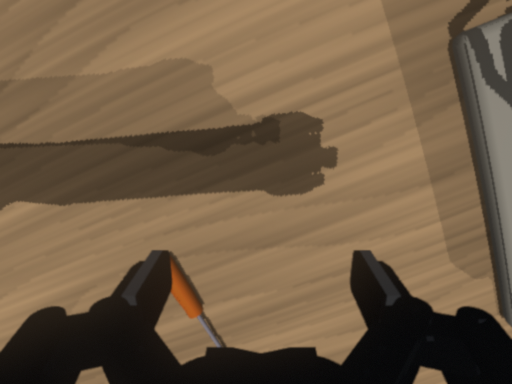

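The picture shows only bench, the screwdriver and open fingers. All keys are required in each row, so the move was refused. The camera sits on the tool's +x side, so I'll look from above the stand.

```bash
python3 -m jog '[{"x":-0.015,"y":-0.01,"z":-0.01,"yaw":0,"hand":1},{"x":-0.03,"y":-0.02,"z":-0.01,"yaw":0,"hand":1},{"x":-0.03,"y":-0.02,"z":-0.01,"yaw":0,"hand":1},{"x":-0.03,"y":-0.02,"z":-0.01,"yaw":0,"hand":1},{"x":-0.03,"y":-0.02,"z":-0.01,"yaw":0,"hand":1},{"x":-0.03,"y":-0.02,"z":-0.01,"yaw":0,"hand":1},{"x":-0.03,"y":-0.02,"z":-0.01,"yaw":0,"hand":1},{"x":-0.03,"y":-0.02,"z":-0.01,"yaw":0,"hand":1},{"x":-0.03,"y":-0.02,"z":-0.005,"yaw":0,"hand":1},{"x":-0.03,"y":-0.02,"z":0,"yaw":0,"hand":1},{"x":-0.03,"y":-0.02,"z":0,"yaw":0,"hand":1},{"x":-0.03,"y":-0.02,"z":0,"yaw":0,"hand":1},{"x":-0.03,"y":-0.02,"z":0,"yaw":0,"hand":1},{"x":-0.03,"y":-0.02,"z":0,"yaw":0,"hand":1},{"x":-0.03,"y":-0.02,"z":0,"yaw":0,"hand":1},{"x":-0.03,"y":-0.02,"z":0,"yaw":0,"hand":1},{"x":-0.03,"y":-0.02,"z":0,"yaw":0,"hand":1},{"x":-0.03,"y":-0.02,"z":0,"yaw":0,"hand":1},{"x":-0.03,"y":-0.02,"z":0,"yaw":0,"hand":1},{"x":-0.03,"y":-0.025,"z":0,"yaw":0,"hand":1}]' 20
python3 -m jog '[{"x":-0.015,"y":-0.015,"z":0,"yaw":-6,"hand":1},{"x":0,"y":0,"z":0,"yaw":-6,"hand":1},{"x":0,"y":0,"z":0,"yaw":-5.5,"hand":1},{"x":0,"y":0,"z":0,"yaw":0,"hand":1},{"x":0,"y":0,"z":0,"yaw":0,"hand":1}]'
python3 - <<'E'
from h import *
s=snap('wrist','w2.png');o=get_obs();print(o['clock'],o['tool_pos'],np.array(o['tool_rot']).round(3).tolist(),o['joints'],s['xyz'])
E
```

```text
clock: 2.15
tool_pos: [0.6479, 0.0308, 0.331]
tool_rot: [[-0.923, 0.385, 0.0], [0.385, 0.923, 0.001], [-0.0, 0.001, -1.0]]
ft_force: [-0.5, 0.1, 0.5]
finger_gap: -0.0001
grip_force: 0.0
clock: 2.65
tool_pos: [0.6554, 0.0122, 0.3308]
tool_rot: [[-0.996, 0.093, 0.0], [0.093, 0.996, 0.0], [-0.0, 0.0, -1.0]]
ft_force: [-0.3, -0.2, -0.0]
finger_gap: 0.0002
grip_force: 0.0
2.7 [0.6554356  0.01260298 0.33073774] [[-0.996, 0.092, 0.0], [0.092, 0.996, 0.0], [-0.0, 0.0, -1.0]] [-0.23590635  0.38128632  0.21489704  1.48190238 -0.08280818  1.28699398
  1.46548915] [0.57622337 0.01856064 0.45949378]
```

View pics/w2.png

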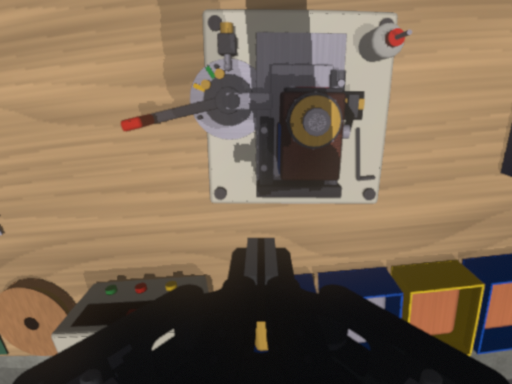

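The wrist view shows the stand's corners at (205,11), (396,13), (380,203) and (210,203). The ram head is at (317,121), the pivot bolt at (231,100) and the paddle top at about (133,124). I'll refit on these.

```bash
cat > fit.py <<'E'
from h import *
from scipy.optimize import least_squares
w=load('w2')
cor=[(-.13,-.125,.026),(-.13,.125,.026),(.13,.125,.026),(.13,-.125,.026)]
def res(x):
    R,o=st(*x[:3]); L=lambda P:(np.atleast_2d(P)@R.T)+o
    h=[x[3],0,.176]; a=-np.radians(75)-x[4]; pad=[-.018+.112*np.cos(a),-.092+.112*np.sin(a),.09]
    return np.vstack([proj(w,L(cor))-[(205,11),(396,13),(380,203),(210,203)],proj(w,L(h))-[317,121],proj(w,L([-.018,-.092,.078]))-[231,100],proj(w,L(pad))-[133,124]]).ravel()
s=least_squares(res,[.6,.06,-.09,0,0]);x=s.x;print(x,np.round(s.fun.reshape(-1,2),1).tolist())
R,o=st(*x[:3]); F=R@[x[3]-.03,0,.132]+o; P=R@[-.018,-.092,.069]+o; print('front',F,'pivot',P, 'yaw',np.degrees(x[2]))
ob=get_obs();print('stand-frame tcp',R.T@(np.array(ob['tool_pos'])-o))
E
python3 fit.py
```

```text
[ 0.61082249  0.06779041 -0.09540045 -0.00457002  0.04530592] [[-2.8, -2.3], [4.7, -1.6], [-0.5, 1.9], [0.8, 1.8], [2.1, 0.1], [-4.5, 1.7], [-0.1, 0.0]]
front [0.57640967 0.07108341 0.132     ] pivot [ 0.5841408  -0.02207664  0.069     ] yaw -5.466043321379565
stand-frame tcp [ 0.04966717 -0.05068683  0.33073774]
```

```bash
python3 -m jog '[{"x":0.015,"y":0.006,"z":0,"yaw":0,"hand":1},{"x":0.03,"y":0.01,"z":0,"yaw":0,"hand":1},{"x":0.03,"y":0.01,"z":0,"yaw":0,"hand":1},{"x":0.03,"y":0.01,"z":0,"yaw":0,"hand":1},{"x":0.03,"y":0.015,"z":0.015,"yaw":0,"hand":1},{"x":0,"y":0,"z":0.03,"yaw":0,"hand":1},{"x":0,"y":0,"z":0.03,"yaw":0,"hand":1},{"x":0,"y":0,"z":0.03,"yaw":0,"hand":1},{"x":0,"y":0,"z":0.03,"yaw":0,"hand":1},{"x":0,"y":0,"z":0.03,"yaw":0,"hand":1},{"x":0,"y":0,"z":0.02,"yaw":0,"hand":1},{"x":0,"y":0,"z":0.01,"yaw":0,"hand":1},{"x":-0.01,"y":0,"z":0,"yaw":0,"hand":1},{"x":-0.01,"y":0,"z":0,"yaw":0,"hand":1},{"x":-0.008,"y":0,"z":0,"yaw":0,"hand":1},{"x":0,"y":0,"z":0,"yaw":0,"hand":1},{"x":0,"y":0,"z":0,"yaw":0,"hand":1}]'
python3 fit.py | tail -1
python3 -m jog '[{"x":-0.003,"y":0,"z":0,"yaw":0,"hand":1},{"x":-0.003,"y":0,"z":0,"yaw":0,"hand":1},{"x":-0.003,"y":0,"z":0,"yaw":0,"hand":1},{"x":-0.003,"y":0,"z":0,"yaw":0,"hand":1},{"x":-0.003,"y":0,"z":0,"yaw":0,"hand":1},{"x":-0.003,"y":0,"z":0,"yaw":0,"hand":1}]'
python3 fit.py | tail -1
```

```text
clock: 4.4
tool_pos: [0.5543, 0.0736, 0.1358]
tool_rot: [[-0.996, 0.091, 0.001], [0.091, 0.996, 0.0], [-0.001, 0.0, -1.0]]
ft_force: [-0.4, -1.1, -0.6]
finger_gap: -0.0005
grip_force: 0.0
stand-frame tcp [-0.05681802  0.00041604  0.135823  ]
clock: 5.0
tool_pos: [0.5705, 0.0721, 0.135]
tool_rot: [[-0.996, 0.09, -0.004], [0.09, 0.996, -0.0], [0.004, -0.0, -1.0]]
ft_force: [-4.6, 0.1, 2.7]
finger_gap: 0.0002
grip_force: 2.4
stand-frame tcp [-0.04059005  0.00045467  0.13503443]
```

In contact and sliding at about 4.6 N. I'll continue in small steps.

```bash
python3 -m jog '[{"x":-0.003,"y":0,"z":0,"yaw":0,"hand":1},{"x":-0.003,"y":0,"z":0,"yaw":0,"hand":1},{"x":-0.003,"y":0,"z":0,"yaw":0,"hand":1},{"x":-0.003,"y":0,"z":0,"yaw":0,"hand":1},{"x":-0.003,"y":0,"z":0,"yaw":0,"hand":1}]'
python3 -m jog '[{"x":-0.002,"y":0,"z":0,"yaw":0,"hand":1},{"x":-0.002,"y":0,"z":0,"yaw":0,"hand":1},{"x":-0.002,"y":0,"z":0,"yaw":0,"hand":1}]'
python3 fit.py | tail -1
```

```text
clock: 5.5
tool_pos: [0.5866, 0.0705, 0.1351]
tool_rot: [[-0.996, 0.09, -0.001], [0.09, 0.996, -0.0], [0.001, -0.0, -1.0]]
ft_force: [-4.4, -0.5, 0.6]
finger_gap: 0.0001
grip_force: 2.3
clock: 5.8
tool_pos: [0.5926, 0.07, 0.1351]
tool_rot: [[-0.996, 0.09, -0.001], [0.09, 0.996, -0.0], [0.001, -0.0, -1.0]]
ft_force: [-4.8, 0.2, 0.5]
finger_gap: 0.0001
grip_force: 2.2
stand-frame tcp [-0.01836251  0.00043629  0.13508917]
```

```bash
python3 -m jog '[{"x":-0.002,"y":0,"z":0,"yaw":0,"hand":1},{"x":-0.002,"y":0,"z":0,"yaw":0,"hand":1},{"x":-0.002,"y":0,"z":0,"yaw":0,"hand":1}]'
python3 fit.py | tail -1
```

```text
clock: 6.1
tool_pos: [0.5955, 0.0697, 0.1351]
tool_rot: [[-0.996, 0.09, -0.008], [0.09, 0.996, -0.0], [0.008, -0.001, -1.0]]
ft_force: [-17.0, 0.8, 11.2]
finger_gap: 0.0002
grip_force: 8.3
stand-frame tcp [-0.015427    0.00040607  0.13508021]
```

```bash
python3 -m jog '[{"x":-0.002,"y":0,"z":0,"yaw":0,"hand":1},{"x":-0.001,"y":0,"z":0,"yaw":0,"hand":1},{"x":0,"y":0,"z":0,"yaw":0,"hand":1}]'
python3 fit.py | tail -1
```

```text
clock: 6.4
tool_pos: [0.5955, 0.0697, 0.1351]
tool_rot: [[-0.996, 0.09, -0.015], [0.09, 0.996, 0.0], [0.015, -0.001, -1.0]]
ft_force: [-20.6, -0.3, 14.0]
finger_gap: 0.0
grip_force: 10.6
stand-frame tcp [-0.01547998  0.00040457  0.13511818]
```

Hard stop reached: no movement at 20 N. I'll back off and lift.

```bash
python3 -m jog '[{"x":0.005,"y":0,"z":0,"yaw":0,"hand":1},{"x":0.015,"y":0,"z":0,"yaw":0,"hand":1},{"x":0.02,"y":0,"z":0,"yaw":0,"hand":1},{"x":0.01,"y":0,"z":-0.015,"yaw":0,"hand":1},{"x":0,"y":0,"z":-0.03,"yaw":0,"hand":1},{"x":0,"y":0,"z":-0.03,"yaw":0,"hand":1},{"x":0,"y":0,"z":-0.03,"yaw":0,"hand":1},{"x":0,"y":0,"z":-0.02,"yaw":0,"hand":1},{"x":0,"y":-0.02,"z":0,"yaw":0,"hand":1},{"x":0,"y":-0.03,"z":0,"yaw":0,"hand":1},{"x":0,"y":-0.03,"z":0,"yaw":0,"hand":1},{"x":0,"y":-0.03,"z":0,"yaw":0,"hand":1},{"x":0,"y":-0.03,"z":0,"yaw":0,"hand":1},{"x":0,"y":-0.03,"z":0,"yaw":0,"hand":1},{"x":0,"y":-0.02,"z":0,"yaw":0,"hand":1},{"x":0,"y":0,"z":0,"yaw":0,"hand":1},{"x":0,"y":0,"z":0,"yaw":0,"hand":1}]'
python3 fit.py | tail -1
```

```text
clock: 8.1
tool_pos: [0.536, -0.1152, 0.2609]
tool_rot: [[-0.996, 0.091, 0.003], [0.091, 0.996, 0.0], [-0.003, 0.0, -1.0]]
ft_force: [-0.5, 1.2, -0.8]
finger_gap: 0.0002
grip_force: 0.0
stand-frame tcp [-0.05704302 -0.18928896  0.26091941]
```

```bash
python3 -m jog '[{"x":-0.015,"y":0,"z":0,"yaw":0,"hand":1},{"x":-0.03,"y":0,"z":0,"yaw":0,"hand":1},{"x":-0.03,"y":0,"z":0,"yaw":0,"hand":1},{"x":-0.024,"y":-0.003,"z":0,"yaw":0,"hand":1},{"x":-0.01,"y":0,"z":0,"yaw":0,"hand":1},{"x":0,"y":0,"z":0,"yaw":-6,"hand":1},{"x":0,"y":0,"z":0,"yaw":-6,"hand":1},{"x":0,"y":0,"z":0,"yaw":0,"hand":1},{"x":0,"y":0,"z":0,"yaw":0,"hand":1}]'
python3 fit.py | tail -1
python3 - <<'E'
from h import *
snap('wrist','w3.png')
E
```

```text
clock: 9.0
tool_pos: [0.643, -0.1272, 0.2604]
tool_rot: [[-0.993, -0.118, 0.0], [-0.118, 0.993, 0.001], [-0.0, 0.001, -1.0]]
ft_force: [-0.7, 0.1, -0.8]
finger_gap: -0.0002
grip_force: 0.0
stand-frame tcp [ 0.05056189 -0.19108696  0.26039961]
```

View pics/w3.png

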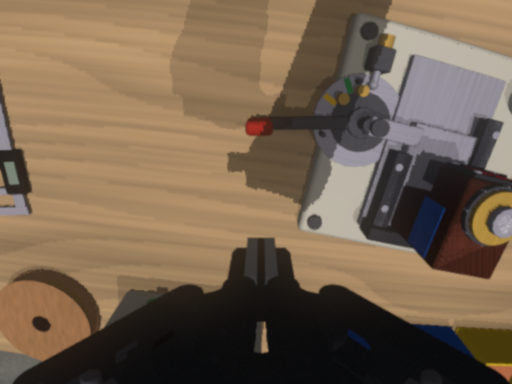

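The applicator now sits against the rear stop. The paddle top is at (259,126) and the pivot bolt at about (376,127).

```bash
cat >> fit.py <<'E'
w=load('w3')
A=ray(w,(259,126),.092); B=ray(w,(376,127),.08); S=lambda p:(R.T@(p-o)).round(4)
print('paddle',S(A),'bolt',S(B)); d=S(A)[:2]-[-.018,-.092]; print('len',np.hypot(*d),'theta',-np.arctan2(d[1],d[0])-np.radians(75))
print('ram',S(ray(w,(503,222),.176)))
E
python3 fit.py|tail -3
```

```text
paddle [ 0.0037 -0.2034  0.092 ] bolt [-0.0189 -0.0909  0.08  ]
len 0.11349383243154669 theta 0.06941501807368633
ram [ 0.0245 -0.0062  0.176 ]
```

```bash
python3 -m jog '[{"x":0,"y":0,"z":0.015,"yaw":0,"hand":1},{"x":0,"y":0,"z":0.03,"yaw":0,"hand":1},{"x":0,"y":0,"z":0.03,"yaw":0,"hand":1},{"x":0,"y":0,"z":0.03,"yaw":0,"hand":1},{"x":0,"y":0,"z":0.03,"yaw":0,"hand":1},{"x":0,"y":0,"z":0.03,"yaw":0,"hand":1},{"x":0,"y":0,"z":0.018,"yaw":0,"hand":1},{"x":0,"y":0,"z":0.008,"yaw":0,"hand":1},{"x":0.008,"y":0,"z":0,"yaw":0,"hand":1},{"x":0.008,"y":0,"z":0,"yaw":0,"hand":1},{"x":0.006,"y":0,"z":0,"yaw":0,"hand":1},{"x":0.003,"y":0,"z":0,"yaw":0,"hand":1},{"x":0.003,"y":0,"z":0,"yaw":0,"hand":1},{"x":0,"y":0,"z":0,"yaw":0,"hand":1}]'
python3 fit.py | sed -n 3p
```

```text
clock: 10.45
tool_pos: [0.6152, -0.1317, 0.07]
tool_rot: [[-0.993, -0.119, 0.001], [-0.119, 0.993, -0.0], [-0.001, -0.0, -1.0]]
ft_force: [1.3, 0.5, -0.4]
finger_gap: 0.0002
grip_force: 0.0
stand-frame tcp [ 0.02335409 -0.19814997  0.06995325]
```

```bash
python3 -m jog '[{"x":0.0059,"y":-0.0008,"z":0,"yaw":3,"hand":1},{"x":0.0059,"y":-0.0008,"z":0,"yaw":3,"hand":1},{"x":0.0059,"y":-0.0008,"z":0,"yaw":3,"hand":1},{"x":0.0059,"y":-0.0008,"z":0,"yaw":3,"hand":1}]'
python3 fit.py | sed -n 3p
```

```text
clock: 10.85
tool_pos: [0.5946, -0.1357, 0.07]
tool_rot: [[-0.996, 0.092, 0.007], [0.092, 0.996, -0.001], [-0.007, -0.0, -1.0]]
ft_force: [5.3, -1.2, -2.4]
finger_gap: 0.0002
grip_force: 2.3
stand-frame tcp [ 0.003233   -0.20412928  0.07000293]
```

```bash
python3 -m jog '[{"x":0.0059,"y":-0.0007,"z":0,"yaw":3,"hand":1},{"x":0.0059,"y":-0.0007,"z":0,"yaw":3,"hand":1},{"x":0.0059,"y":-0.0007,"z":0,"yaw":3,"hand":1},{"x":0.0059,"y":-0.0007,"z":0,"yaw":3,"hand":1},{"x":0.0059,"y":-0.0007,"z":0,"yaw":3,"hand":1},{"x":0.0059,"y":-0.0007,"z":0,"yaw":3,"hand":1},{"x":0.0059,"y":-0.0007,"z":0,"yaw":3,"hand":1},{"x":0.0059,"y":-0.0007,"z":0,"yaw":3,"hand":1}]'
cat >> fit.py <<'E'
t=np.array(ob['tool_rot']); p=R.T@(np.array(ob['tool_pos'])-o)-[-.018,-.092,0]; n=-(R.T@t[:,0]); th=np.radians(15)-np.arctan2(n[1],n[0]); ex=np.array([-n[1]*-1*-1,0,0]); ex=np.array([n[1],-n[0]])
print('theta_tool %.3f along %.4f off %.4f'%(th,p[:2]@ex,p[:2]@n[:2]))
E
python3 fit.py | tail -1
```

```text
clock: 11.65
tool_pos: [0.5462, -0.1289, 0.0698]
tool_rot: [[-0.872, 0.489, 0.003], [0.489, 0.872, -0.001], [-0.003, 0.0, -1.0]]
ft_force: [1.1, -2.0, -0.5]
finger_gap: 0.0002
grip_force: 0.9
theta_tool 0.678 along 0.1118 off 0.0192
```

Tracking well; it is now at the first catch. I'll continue to the second stop.

```bash
python3 -m jog '[{"x":0.0059,"y":-0.0007,"z":0,"yaw":3,"hand":1},{"x":0.0059,"y":-0.0007,"z":0,"yaw":3,"hand":1},{"x":0.0059,"y":-0.0007,"z":0,"yaw":3,"hand":1},{"x":0.0059,"y":-0.0007,"z":0,"yaw":3,"hand":1},{"x":0.0059,"y":-0.0007,"z":0,"yaw":3,"hand":1},{"x":0.0059,"y":-0.0007,"z":0,"yaw":3,"hand":1},{"x":0.0059,"y":-0.0007,"z":0,"yaw":3,"hand":1},{"x":0.0059,"y":-0.0007,"z":0,"yaw":3,"hand":1}]'
python3 fit.py | tail -1
```

```text
clock: 12.45
tool_pos: [0.5058, -0.1033, 0.0697]
tool_rot: [[-0.597, 0.802, 0.001], [0.802, 0.597, -0.001], [-0.001, 0.001, -1.0]]
ft_force: [-0.8, -0.4, 2.8]
finger_gap: -0.0001
grip_force: 0.1
theta_tool 1.097 along 0.1113 off 0.0183
```

```bash
python3 -m jog '[{"x":0.0059,"y":-0.0007,"z":0,"yaw":3,"hand":1},{"x":0.004,"y":-0.0005,"z":0,"yaw":2,"hand":1},{"x":0.002,"y":0,"z":0,"yaw":1,"hand":1},{"x":0.001,"y":0,"z":0,"yaw":0,"hand":1}]'
python3 fit.py | tail -1
```

```text
clock: 12.85
tool_pos: [0.4977, -0.093, 0.0697]
tool_rot: [[-0.513, 0.859, 0.001], [0.859, 0.513, -0.0], [-0.001, 0.001, -1.0]]
ft_force: [0.6, -0.5, 1.9]
finger_gap: 0.0
grip_force: 0.5
theta_tool 1.199 along 0.1106 off 0.0165
```

```bash
python3 -m jog '[{"x":0.002,"y":0,"z":0,"yaw":1,"hand":1},{"x":0.002,"y":0,"z":0,"yaw":1,"hand":1},{"x":0.002,"y":0,"z":0,"yaw":1,"hand":1}]'
python3 fit.py | tail -1
```

```text
clock: 13.15
tool_pos: [0.4953, -0.09, 0.0698]
tool_rot: [[-0.465, 0.886, 0.004], [0.886, 0.465, -0.004], [-0.005, 0.001, -1.0]]
ft_force: [2.1, -9.7, -0.3]
finger_gap: 0.0
grip_force: 4.9
theta_tool 1.254 along 0.1102 off 0.0189
```

```bash
python3 -m jog '[{"x":0.002,"y":0,"z":0,"yaw":0,"hand":1},{"x":0.002,"y":0,"z":0,"yaw":0,"hand":1}]'
python3 fit.py | tail -1
```

```text
clock: 13.35
tool_pos: [0.4953, -0.0899, 0.07]
tool_rot: [[-0.463, 0.886, 0.009], [0.886, 0.463, -0.009], [-0.012, 0.003, -1.0]]
ft_force: [7.3, -17.7, -7.8]
finger_gap: -0.0002
grip_force: 9.0
theta_tool 1.255 along 0.1102 off 0.0189
```

The lever is at its hard stop, at about 1.25 rad. I'll retreat, lift and look.

```bash
python3 -m jog '[{"x":-0.004,"y":0,"z":0,"yaw":0,"hand":1},{"x":-0.01,"y":0,"z":0,"yaw":0,"hand":1},{"x":-0.02,"y":0,"z":0,"yaw":0,"hand":1},{"x":-0.02,"y":0,"z":-0.01,"yaw":0,"hand":1},{"x":-0.01,"y":0,"z":-0.03,"yaw":0,"hand":1},{"x":0,"y":0,"z":-0.04,"yaw":0,"hand":1},{"x":0,"y":0,"z":-0.04,"yaw":0,"hand":1},{"x":0,"y":0,"z":-0.04,"yaw":0,"hand":1},{"x":0,"y":0,"z":-0.03,"yaw":0,"hand":1},{"x":0,"y":0,"z":0,"yaw":0,"hand":1},{"x":0,"y":0,"z":0,"yaw":0,"hand":1}]'
python3 - <<'E'
from h import *
snap('wrist','w4.png');s=snap('scene','s4.png')
a=cv2.imread('pics/w4.png');b=cv2.resize(cv2.imread('pics/s4.png')[195:310,190:330],(400,328),interpolation=2)
c=np.zeros((384,912,3),np.uint8);c[:,:512]=a;c[:328,512:]=b;cv2.imwrite('pics/c4.png',cv2.resize(c,(800,337)))
E
```

```text
clock: 14.45
tool_pos: [0.5222, -0.1399, 0.2592]
tool_rot: [[-0.467, 0.884, 0.0], [0.884, 0.467, 0.001], [0.001, 0.001, -1.0]]
ft_force: [-0.2, 0.6, -1.0]
finger_gap: -0.0002
grip_force: 0.0
```

View pics/c4.png

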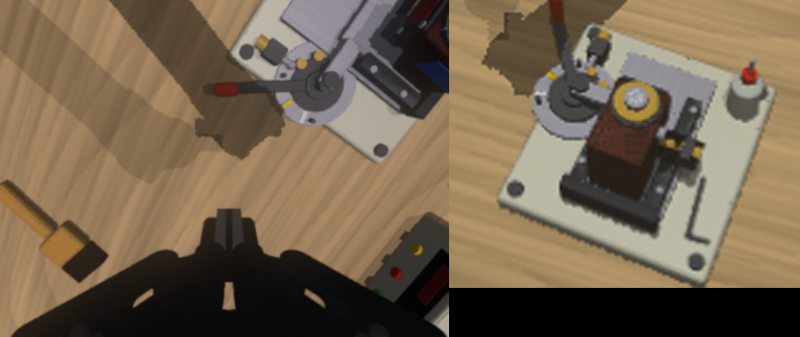

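The lever lies over the green mark, with its paddle at wrist px (258,101). The applicator is against the rear stop, and the oiler and hex key are untouched. I'll check the angle and hand in.

```bash
sed -i "s/load('w3')/load('w4')/;s/(259,126)/(258,101)/" fit.py; python3 fit.py | grep len; python3 -c "
from workcell import *
print(finish_job())"
```

```text
len 0.11323837688699004 theta 1.2071106743548168
the job is handed in; nothing more can be done
None
```

The applicator is pushed fully home against the rear stop and the clamp lever is at its locked stop: both stopped moving under about 20 N, though my last picture put the lever at about 1.21 rad, roughly, against 1.25. I handed the job in at about 14.5 s.

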